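# Let the large mixing ball out of its dispenser

### The job

In the marbling studio, each white pot waits for its steel mixing ball. On the dispenser that holds the larger ball (the one with the wider channel), press the lever's paddle all the way down and keep it down until the ball has rolled under the raised gate and dropped into the pot, then let the paddle come up so that the gate is shut again. Leave the other dispenser shut with its ball, do not touch or pick up any ball or pot, and leave everything else where it stands.

Things in the scene. Friction and masses are not known exactly. Their poses are not given: they have to be found in the camera images.
- disp_large: dispenser with the larger ball: wooden stand fixed to the table, foot 150 x 90 mm, on top a sloping channel 41 mm wide whose lip overhangs a white pot, two aluminium side plates 164 mm high, a steel rocking lever pivoted between them 152 mm up. Origin: on the table under the pivot; x level, from the paddle towards gate and pot; z up. The two dispensers may swap sides
- paddle_large (a point): centre of the top face of the press paddle of the larger-ball dispenser's lever: a flat steel plate 32 mm square, 80 mm from the pivot on the side away from the pot, level and 158 mm above the table when up, nothing above it, over 50 mm free below. Moves with the lever
- gate_large (a point): middle of the lower edge of the steel gate, 37 mm wide and 4 mm thick, that hangs from the other end of the same lever, 85 mm from the pivot, and shuts the channel in front of the ball
- lever_large (a joint): angle of the larger-ball lever, rad: 0 = paddle up, gate shut; grows as the paddle is pressed; stop at 0.48 (paddle centre about 37 mm lower, gate about 45 mm higher). A spring, about 2 N at the paddle rising to about 4 N at the stop, shuts it when let go. The ball passes from about 0.35 and then needs under a second to reach the pot
- ball_large_center (a point): centre of the larger steel mixing ball, 36 mm in diameter, loose in the channel, resting against the gate under the lever bar; once released it rolls down into the pot by itself
- pot_large: open white ceramic pot, 84 mm across, 68 mm tall, wall 4 mm, floor 6 mm thick, standing loose under the lip of the larger-ball dispenser. Origin: centre of its underside
- disp_small: dispenser with the smaller ball: wooden stand fixed to the table, foot 150 x 90 mm, on top a sloping channel 23 mm wide whose lip overhangs a white pot, two aluminium side plates 164 mm high, a steel rocking lever pivoted between them 152 mm up. Origin: on the table under the pivot; x level, from the paddle towards gate and pot; z up. The two dispensers may swap sides
- paddle_small (a point): centre of the top face of the press paddle of the smaller-ball dispenser's lever: a flat steel plate 32 mm square, 80 mm from the pivot on the side away from the pot, level and 158 mm above the table when up, nothing above it, over 50 mm free below. Moves with the lever
- gate_small (a point): middle of the lower edge of the steel gate, 19 mm wide and 4 mm thick, that hangs from the other end of the same lever, 85 mm from the pivot, and shuts the channel in front of the ball
- lever_small (a joint): angle of the smaller-ball lever, rad: 0 = paddle up, gate shut; grows as the paddle is pressed; stop at 0.48 (paddle centre about 37 mm lower, gate about 45 mm higher). A spring, about 2 N at the paddle rising to about 4 N at the stop, shuts it when let go. The ball passes from about 0.18 and then needs under a second to reach the pot
- ball_small_center (a point): centre of the smaller steel mixing ball, 18 mm in diameter, loose in the channel, resting against the gate under the lever bar
- pot_small: open white ceramic pot, 84 mm across, 68 mm tall, wall 4 mm, floor 6 mm thick, standing loose under the lip of the smaller-ball dispenser. Origin: centre of its underside
- jar_mid: red jar with a steel lid, 52 mm across, 85 mm tall, between the dispensers, a bystander. Origin: centre of its underside
- jar_far: yellow jar with a steel lid, 50 mm across, 70 mm tall, beyond the dispensers, a bystander. Origin: centre of its underside
- jar_left: blue jar with a black lid, 68 mm across, 110 mm tall, to the left, a bystander. Origin: centre of its underside
- jar_right: red jar with a steel lid, 60 mm across, 95 mm tall, to the right, a bystander. Origin: centre of its underside
- brush: paint brush, 200 mm long, lying between the dispensers, near the robot, a bystander. Origin: in the brush, lying along its x axis
- bowl: blue ceramic bowl, 100 mm across, 45 mm tall, to the right, a bystander. Origin: centre of its underside
- weight: brass paper weight, a disc 48 mm across, 30 mm tall, to the left, a bystander. Origin: centre of its underside
- ball_large: the larger steel mixing ball; its origin starts at its underside and turns with the ball, so use its centre point instead
- ball_small: the smaller steel mixing ball; its origin starts at its underside and turns with the ball, so use its centre point instead

How it is judged:
By the outcome, as a careful person would: the job done as asked, in the order asked, and still so for the second after the job is handed in, with the robot touching nothing.
It also fails if it takes over 38 s, if anything falls off the work surface, if the arm or the gripper's body presses on something with over 40 N, if the wrist force passes 120 N, or if a joint passes its speed limit or range.

### The arm

A 6-joint arm with a two-finger parallel gripper is mounted at the origin on the work surface. World frame = base frame: x ahead of the robot, y to its left, z up, the work surface at z = 0. Lengths are in m, angles in rad, forces in N, time in s.
With the tool pointing down it reaches from about 0.3 to 0.775 m from the base axis. Payload 14.6 kg.
Tool frame: the origin (TCP) lies between the finger pads; the fingertips stand ctrl.tip_extent ahead of it and the grasp point (between the pads) lies 3 mm ahead of it (ctrl.tip_extent is the distance from the TCP to the fingertips, in m); z points along the fingers, y is the line along which they close (so a half turn about z gives the same grasp; the last joint's range is limited). The gripper opens to 94 mm and grips with 3 to 60 N. Pads are 16 mm wide; open, the fingers measure 119 mm over their backs; the gripper's body (75 mm by 177 mm) begins 78 mm behind the grasp point.
Start: joints at [1.051, 0.3, 1.521, -0, 1.321, -0.067], TCP at [0.241, 0.495, 0.227] pointing down, gripper open.
Joint ranges: [-3.03, 3.03], [-0.79, 2.21], [0.23, 2.52], [-1.04, 4.18], [0, 3.07], [-2.55, 2.55]. Speed limits (rad/s): [2.22, 2.22, 2.57, 3.14, 3.14, 3.14].

### API

Orientations are given as [roll, pitch, yaw] about the fixed x, y, z axes, in that order (R = Rz(yaw) Ry(pitch) Rx(roll)).
In Python, from station import ctrl, optics, workorder gives the robot as it stands (ctrl), with the cameras (optics) and the job (workorder).
- The arm moves only by the tool shift_gripper, called after "Request:" in YAML: its name, and indented under it one key for each argument. Schema: {"type":"object","properties":{"offsets":{"type":"object","properties":{"segments":{"type":"array","items":{"type":"array","items":{"type":"number"},"minItems":6,"maxItems":6},"minItems":1,"maxItems":10}},"additionalProperties":false,"required":["segments"]},"jaw":{"type":"number"},"grip_force":{"type":"number"},"only":{"type":"string"},"quiet":{"type":"boolean"},"lines":{"type":"string"}},"required":["offsets"],"additionalProperties":false}. offsets is an object whose key "segments" holds a list of rows, 1 to 10 of them, each of 6 numbers: dx, dy, dz in normalised numbers (1 is 0.8 m), then a rotation vector rx, ry, rz in a scale on which 1.0 is 2 pi rad; each row shifts and turns the commanded pose from where the row before left it, along the tool's axes as they then stand; what a row does not reach is not made up. A row lasts 1/10 s, in which the tool goes at most 0.05 m and 0.15 rad, less where a joint would pass 70% of its speed; a pose out of reach is approached as far as the arm can. jaw is the finger opening in m, set as the call begins (left out keeps the last). The fingers move at their own pace and stop on an object; grip_force is the grip in N (left out, the last holds). Time passes only in rows, so rows that do not move let the fingers close. The tool returns the time, the measured TCP pose, the force, the opening and the grip force at its end. only (a regular expression) keeps the lines of the reply that match it, lines (a string "A,B") keeps lines A to B, and quiet returns only ok. No shift or turn number may pass 1 either way. Input that does not fit is refused with a message, and nothing moves.
- ctrl.get_obs(): the state, without advancing time (a new reading comes with each control period).
- optics.camera(name): name is "side" or "top" or "wrist"; returns a dict with "pixels" (400x640x3 uint8, blue, green, red), "fx", "fy", "cx", "cy" (pixels), "extrinsics" (4x4, takes a point from camera to world coordinates). Camera axes: x right, y up, looking along -z (the intrinsics and any distortion apply to the point x, -y, -z); pixel columns grow to the right and rows downward; lengths in m; the calibration is good to about 2 mm. A picture is of the moment at which its call begins. There is no depth.
- workorder.hand_in(): hands the job in; it is judged then, once.
The state is a dict: "time_s": time; "qpos": joint angles; "joint_vel": joint speeds; "tau": joint torques, N m; "ee_pos": TCP position; "eef_rot": TCP orientation; "force": force on the tool from outside, world axes, zero at the start; "moment": the same for the moment, N m; "grip_width": finger opening in m; "grip_force": force on a finger pad.
Only numpy, scipy, OpenCV 4.12 (cv2) and the standard library are available. Lean on these libraries where they do the work, as an engineer would, in place of code of your own. Each camera call takes 0.05 s, during which the arm holds its last target. There are 200 camera calls.

## Working session

There is one attempt and no reset: what is moved stays moved. The work goes in short steps, Python scripts to look and compute and a tool call to move; the robot and the scene stay as the last step left them, time stands still between calls to the robot, and variables do not carry over. Pictures are saved under pics/ and viewed, at most 10 in all, crops included, and the job is handed in when it is done.

```bash
mkdir -p pics; ls; python3 - <<'E'
from station import ctrl, optics, workorder
import cv2,numpy as np
print(ctrl.tip_extent, ctrl.get_obs())
for n in("top","side"):
    c=optics.camera(n);cv2.imwrite(f"pics/{n}0.png",c["pixels"])
    print(n,c["fx"],c["fy"],c["cx"],c["cy"],[k for k in c],c["extrinsics"].round(4).tolist())
    np.savez(f"{n}.npz",E=c["extrinsics"],K=[c["fx"],c["fy"],c["cx"],c["cy"]])
E
```

```text
pics
station.py
0.022 {'time_s': 0.0, 'qpos': array([ 1.05139617e+00,  3.00450461e-01,  1.52155766e+00,  1.61046904e-05,
        1.32073085e+00, -6.65788329e-02]), 'joint_vel': array([-6.84041259e-04, -3.44066713e-04, -2.47581158e-04, -8.31469410e-04,
       -2.40319521e-04, -3.41090532e-05]), 'tau': array([-5.02761177e-04, -5.31807625e+01, -3.52742171e+01,  7.07790256e-02,
        2.44326226e-02, -1.45315994e-04]), 'ee_pos': array([0.24049866, 0.49436926, 0.22690755]), 'eef_rot': array([-3.14044991e+00, -9.18287327e-05,  2.68876729e+00]), 'force': array([-0.25236172, -0.56648887, -0.10629879]), 'moment': array([0.00571305, 0.01993131, 0.00822831]), 'grip_force': 0.0, 'grip_width': 0.09459350584987146}
top 488.98853967114854 488.98853967114854 313.3777457631155 203.54790053076016 ['pixels', 'fx', 'fy', 'cx', 'cy', 'extrinsics'] [[0.0538, 0.9778, -0.2024, 0.3338], [-0.9985, 0.054, -0.0046, -0.0132], [0.0064, 0.2023, 0.9793, 1.4753], [0.0, 0.0, 0.0, 1.0]]
side 435.615648419824 435.615648419824 315.4834187947642 194.37596820644757 ['pixels', 'fx', 'fy', 'cx', 'cy', 'extrinsics'] [[0.9429, 0.2483, -0.222, 0.3375], [-0.3326, 0.6649, -0.6688, -0.7838], [-0.0184, 0.7044, 0.7096, 0.9439], [0.0, 0.0, 0.0, 1.0]]
```

View pics/top0.png

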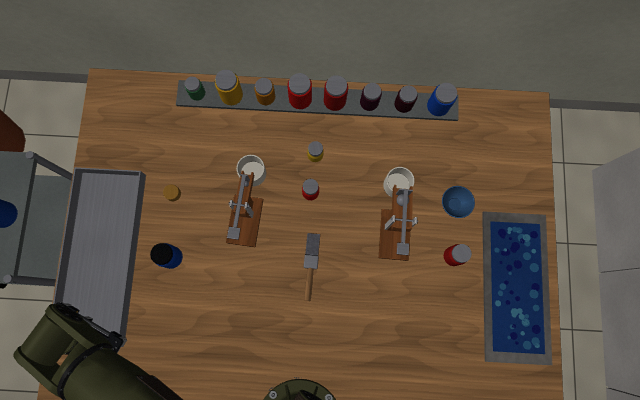

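View pics/side0.png

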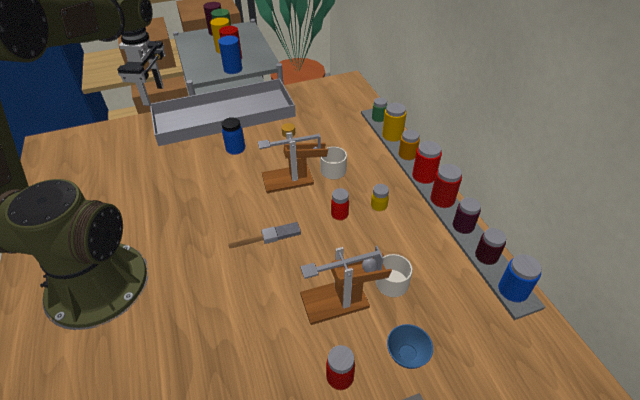

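The right-hand dispenser (paddle at about (404,251) in top, (309,270) in side) shows a large ball. The left one has its paddle at about (233,233). I'll zoom in to confirm and get precise pixels.

```bash
python3 - <<'E'
import cv2,numpy as np
t=cv2.imread("pics/top0.png");s=cv2.imread("pics/side0.png")
r=lambda i,x,y:cv2.resize(i[y:y+100,x:x+100],(400,400),interpolation=cv2.INTER_CUBIC)
cv2.imwrite("pics/crop_t.png",np.hstack([r(t,200,150),r(t,355,165)]))
cv2.imwrite("pics/crop_s.png",np.hstack([r(s,255,110),r(s,295,235)]))
E
```

```text
(no output)
```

View pics/crop_t.png

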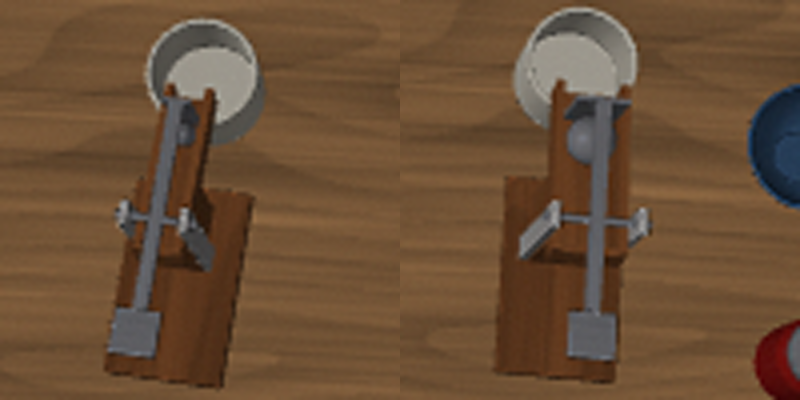

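View pics/crop_s.png

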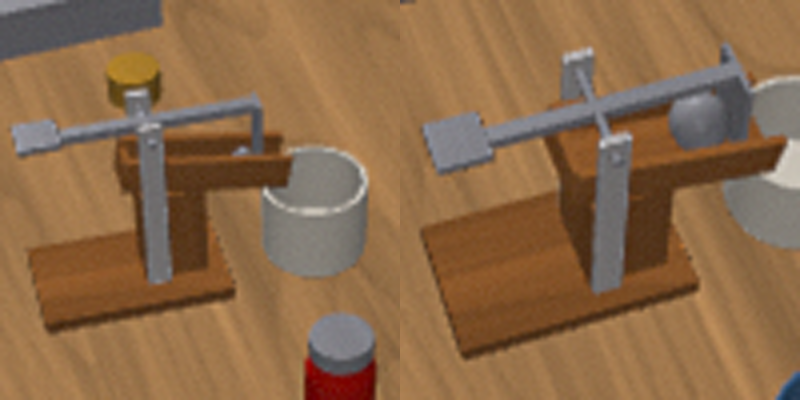

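The right dispenser is the wide one: large ball at about (401,200) in top, gate shut. Its paddle centre is at about (402.6,248.6) in top and (309.5,270.4) in side. The left one has the narrow channel and small ball.

```bash
python3 - <<'E'
import numpy as np
from scipy.spatial.transform import Rotation as R
def ray(n,u,v):
    d=np.load(n+".npz");fx,fy,cx,cy=d["K"];E=d["E"]
    return E[:3,3],E[:3,:3]@np.array([(u-cx)/fx,-(v-cy)/fy,-1])
def hit(n,u,v,z):
    o,d=ray(n,u,v);return o+d*(z-o[2])/d[2]
a=hit("top",402.6,248.6,.158);b=hit("side",309.4,270.4,.158);print("paddle",a,b)
t=hit("top",405.5,190.5,.157);ts=hit("side",295+336/4-.4,235+70/4-.4,.157);print("tip",t,ts, np.linalg.norm(t-a))
g=(t-a+ts-b)[:2];yaw=np.arctan2(g[1],g[0]);print("yaw",yaw,np.arctan2(*(t-a)[1::-1]),np.arctan2(*(ts-b)[1::-1]))
# aim 3 mm inward
p=(a+b)/2+.003*np.array([np.cos(yaw),np.sin(yaw),0]);print("target",p)
from station import ctrl, optics, workorder
o=ctrl.get_obs();Rt=R.from_euler("xyz",o["eef_rot"]).as_matrix()
print("to above (tip z .185): tool",Rt.T@(np.r_[p[:2],.185+.022]-o["ee_pos"]),"tool x axis",Rt[:,0],Rt[:,1])
c=np.arctan2(Rt[1,0],Rt[0,0]);print("yaw turn about world z to align x axis:",[(yaw+k-c+np.pi)%(2*np.pi)-np.pi for k in(0,np.pi)])
E
```

```text
paddle [ 0.495131   -0.25446691  0.158     ] [ 0.49376875 -0.25748591  0.158     ]
tip [ 0.65714378 -0.25995739  0.157     ] [ 0.65565606 -0.26369427  0.157     ] 0.1621088717063186
yaw -0.036102965977021735 -0.03387621137753548 -0.03833108780269835
target [ 0.49744792 -0.2560847   0.158     ]
to above (tip z .185): tool [-0.55934252 -0.56241254  0.02051741] tool x axis [-8.99237327e-01  4.37461115e-01  4.25396746e-05] [ 0.43746081  0.8992368  -0.00110482]
yaw turn about world z to align x axis: [np.float64(-2.724922266993492), np.float64(0.41667038659630107)]
```

The rows are not in the units I measure in: shifts go in shares of 0.8 m and turns go in shares of 2 pi rad. I convert before sending: -0.039 m / 0.8 = -0.0488, -0.015 m / 0.8 = -0.0188, -0.139 rad / 6.2832 = -0.0221.

Request:
shift_gripper:
  offsets: {"segments":[[0, 0, 0, 0, 0, -0.0221], [0, 0, 0, 0, 0, -0.0221], [0, 0, 0, 0, 0, -0.0221], [-0.0188, -0.0488, 0, 0, 0, 0], [-0.0188, -0.0488, 0, 0, 0, 0], [-0.0188, -0.0488, 0, 0, 0, 0], [-0.0188, -0.0488, 0, 0, 0, 0], [-0.0188, -0.0488, 0, 0, 0, 0], [-0.0188, -0.0488, 0, 0, 0, 0], [-0.0188, -0.0488, 0, 0, 0, 0]]}
  jaw: 0
  grip_force: 10

```text
time_s: 1.1
ee_pos: [0.3358, 0.2164, 0.2273]
eef_rot: [-3.141, -0.0, 3.106]
force: [1.0, 0.2, 0.7]
grip_width: 0.0174
grip_force: 0.0
```

Request:
shift_gripper:
  offsets: {"segments":[[-0.0188, -0.0488, 0, 0, 0, 0], [-0.0188, -0.0488, 0, 0, 0, 0], [-0.0188, -0.0488, 0, 0, 0, 0], [-0.0188, -0.0488, 0, 0, 0, 0], [-0.0188, -0.0488, 0, 0, 0, 0], [-0.0188, -0.0488, 0, 0, 0, 0], [-0.0188, -0.0488, 0, 0, 0, 0], [-0.0188, -0.0488, 0, 0, 0, 0], [-0.0188, -0.0488, 0, 0, 0, 0], [0, 0, 0, 0, 0, 0]]}

```text
time_s: 2.1
ee_pos: [0.4586, -0.141, 0.2267]
eef_rot: [-3.141, -0.001, 3.102]
force: [0.1, 0.6, 0.3]
grip_width: 0.0002
grip_force: 0.0
```

```bash
cat > rem.py <<'E'
from station import ctrl, optics, workorder
import numpy as np
from scipy.spatial.transform import Rotation as R
o=ctrl.get_obs();r=R.from_euler("xyz",o["eef_rot"])
p=np.array([.4974,-.2561,.207]);d=p-o["ee_pos"]
Rg=R.from_matrix(np.array([[-np.cos(-.036),-np.sin(-.036),0],[-np.sin(-.036),np.cos(-.036),0],[0,0,-1]]).T)
print("d tool",r.as_matrix().T@d,"rot",(r.inv()*Rg).as_rotvec(),o["force"],o["time_s"],"tip z",o["ee_pos"][2]-.022)
E
python3 rem.py
```

```text
d tool [-0.04329163 -0.11346905  0.01972072] rot [-0.0001422  -0.0009377  -0.00330508] [0.06285427 0.6381543  0.31386192] 2.1 tip z 0.20474498732915788
```

Scaled: -0.038 m / 0.8 = -0.0475, -0.0375 m / 0.8 = -0.0469, -0.003 rad / 6.2832 = -0.0005.

Request:
shift_gripper:
  offsets: {"segments":[[-0.0181, -0.0475, 0, 0, 0, -0.0005], [-0.0181, -0.0475, 0, 0, 0, 0], [-0.0179, -0.0469, 0, 0, 0, 0], [0, 0, 0.025, 0, 0, 0], [0, 0, 0, 0, 0, 0], [0, 0, 0, 0, 0, 0]]}

```text
time_s: 2.7
ee_pos: [0.4974, -0.2517, 0.2075]
eef_rot: [3.141, -0.001, 3.109]
force: [0.2, -0.4, 0.3]
grip_width: 0.0
grip_force: 0.0
```

```bash
python3 rem.py
python3 - <<'E'
from station import ctrl, optics, workorder
import cv2,numpy as np
r=lambda i,x,y:cv2.resize(i[y:y+100,x:x+100],(400,400),interpolation=cv2.INTER_CUBIC)
t=optics.camera("top")["pixels"];s=optics.camera("side")["pixels"]
cv2.imwrite("pics/pre.png",np.hstack([r(t,355,165),r(s,270,195)]))
E
```

```text
d tool [-0.00014849 -0.00443772  0.00054401] rot [ 0.00059866 -0.00087726  0.00376525] [ 0.24680442 -0.35637119  0.34035647] 2.7 tip z 0.18554680020529304
```

View pics/pre.png

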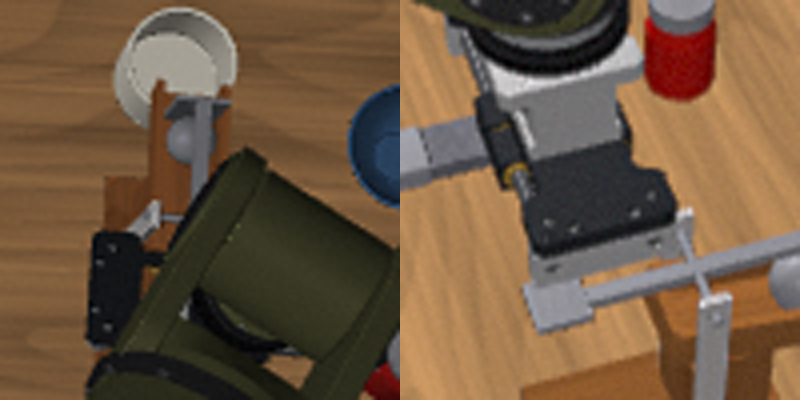

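The closed fingertips hover right over the paddle and the plates are clear. I'll correct the sideways 4 mm and press down.

Scaled: 0.01 m / 0.8 = 0.0125, 0.005 m / 0.8 = 0.0063, 0.003 rad / 6.2832 = 0.0005.

Request:
shift_gripper:
  offsets: {"segments":[[0, -0.0055, 0.0063, 0, 0, 0.0005], [0, 0, 0.0125, 0, 0, 0], [0, 0, 0.0125, 0, 0, 0], [0, 0, 0.0063, 0, 0, 0], [0, 0, 0.0063, 0, 0, 0], [0, 0, 0.0063, 0, 0, 0], [0, 0, 0, 0, 0, 0]]}

```text
time_s: 3.5
ee_pos: [0.4974, -0.2568, 0.1669]
eef_rot: [3.141, -0.0, 3.106]
force: [0.0, 0.3, -0.0]
grip_width: 0.0003
grip_force: 0.1
```

```bash
python3 rem.py
```

```text
d tool [ 4.31320819e-05  7.16841617e-04 -4.00912971e-02] rot [ 0.0002699  -0.00027631  0.00028897] [ 0.01012678  0.32142903 -0.01462142] 3.5 tip z 0.1449085004230125
```

Request:
shift_gripper:
  offsets: {"segments":[[0, 0, 0.0063, 0, 0, 0], [0, 0, 0.0063, 0, 0, 0], [0, 0, 0.0063, 0, 0, 0], [0, 0, 0.005, 0, 0, 0], [0, 0, 0, 0, 0, 0]]}

```text
time_s: 4.0
ee_pos: [0.4973, -0.2569, 0.1479]
eef_rot: [3.141, -0.001, 3.106]
force: [-0.4, -0.9, 3.8]
grip_width: 0.0005
grip_force: 1.9
```

```bash
python3 rem.py
```

```text
d tool [-5.09377738e-05  8.37404392e-04 -5.90605891e-02] rot [ 0.00010896 -0.00055998  0.00020685] [-0.43393079 -0.8674466   3.80046539] 4.0 tip z 0.1259393577526322
```

Scaled: 0.002 m / 0.8 = 0.0025, 0.001 m / 0.8 = 0.0013.

Request:
shift_gripper:
  offsets: {"segments":[[0, 0, 0.0025, 0, 0, 0], [0, 0, 0.0013, 0, 0, 0], [0, 0, 0, 0, 0, 0], [0, 0, 0, 0, 0, 0]]}

```text
time_s: 4.4
ee_pos: [0.4974, -0.257, 0.1455]
eef_rot: [-3.141, 0.0, 3.106]
force: [0.1, -0.3, 4.8]
grip_width: 0.0003
grip_force: 1.9
```

Request:
shift_gripper:
  offsets: {"segments":[[0, 0, 0.0013, 0, 0, 0], [0, 0, 0, 0, 0, 0], [0, 0, 0, 0, 0, 0], [0, 0, 0, 0, 0, 0], [0, 0, 0, 0, 0, 0], [0, 0, 0, 0, 0, 0]]}

```text
time_s: 5.0
ee_pos: [0.4976, -0.257, 0.1448]
eef_rot: [-3.141, 0.001, 3.106]
force: [-0.4, -0.6, 6.6]
grip_width: 0.0005
grip_force: 2.9
```

```bash
python3 - <<'E'
from station import ctrl, optics, workorder
import cv2,numpy as np
r=lambda i,x,y:cv2.resize(i[y:y+100,x:x+100],(400,400),interpolation=cv2.INTER_CUBIC)
t=optics.camera("top")["pixels"];s=optics.camera("side")["pixels"]
cv2.imwrite("pics/press.png",np.hstack([r(t,355,165),r(s,315,215)]))
E
```

```text
(no output)
```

View pics/press.png

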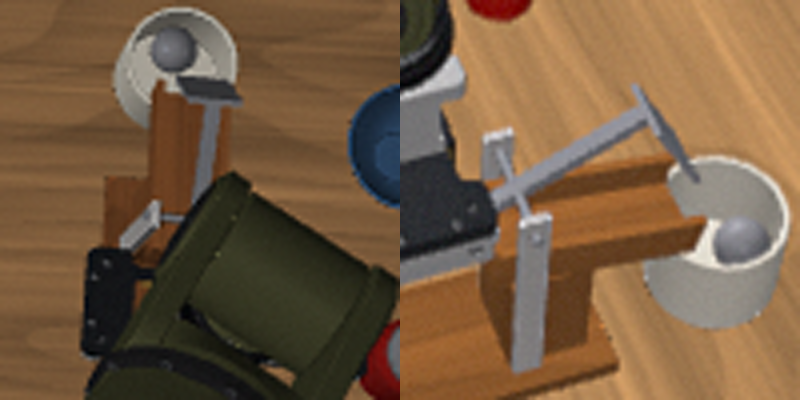

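The ball is in the pot (top crop (174,48)) and the gate is raised. I'll press 1 mm more to confirm it is on the stop, then let it up smoothly and retreat.

Scaled: 0.001 m / 0.8 = 0.0013.

Request:
shift_gripper:
  offsets: {"segments":[[0, 0, 0.0013, 0, 0, 0], [0, 0, 0.0013, 0, 0, 0], [0, 0, 0, 0, 0, 0], [0, 0, 0, 0, 0, 0], [0, 0, 0, 0, 0, 0]]}

```text
time_s: 5.6
ee_pos: [0.4979, -0.2571, 0.1439]
eef_rot: [-3.141, 0.002, 3.106]
force: [-1.4, 0.9, 16.3]
grip_width: 0.0003
grip_force: 7.6
```

Request:
shift_gripper:
  offsets: {"segments":[[0, 0, -0.0063, 0, 0, 0], [0, 0, -0.0063, 0, 0, 0], [0, 0, -0.0075, 0, 0, 0], [0, 0, -0.0075, 0, 0, 0], [0, 0, -0.0075, 0, 0, 0], [0, 0, -0.0075, 0, 0, 0], [0, 0, -0.0075, 0, 0, 0], [0, 0, -0.0125, 0, 0, 0], [0, 0, -0.025, 0, 0, 0], [0, 0, -0.0375, 0, 0, 0]]}

```text
time_s: 6.6
ee_pos: [0.4971, -0.2566, 0.2424]
eef_rot: [3.14, -0.002, 3.106]
force: [-1.0, -0.5, 0.3]
grip_width: 0.0009
grip_force: 0.0
```

Request:
shift_gripper:
  offsets: {"segments":[[0, 0, -0.025, 0, 0, 0], [0.0375, 0.025, 0, 0, 0, 0], [0.0438, 0.0438, 0, 0, 0, 0], [0.0438, 0.0438, 0, 0, 0, 0], [0.0375, 0.0438, 0, 0, 0, 0], [0, 0.0375, 0, 0, 0, 0], [0, 0, 0, 0, 0, 0], [0, 0, 0, 0, 0, 0], [0, 0, 0, 0, 0, 0], [0, 0, 0, 0, 0, 0]]}

```text
time_s: 7.6
ee_pos: [0.3732, -0.0981, 0.2623]
eef_rot: [3.141, -0.001, 3.105]
force: [0.5, -0.1, -0.1]
grip_width: 0.0004
grip_force: 0.0
```

```bash
python3 - <<'E'
from station import ctrl, optics, workorder
import cv2,numpy as np
r=lambda i,x,y:cv2.resize(i[y:y+100,x:x+100],(400,400),interpolation=cv2.INTER_CUBIC)
t=optics.camera("top")["pixels"];s=optics.camera("side")["pixels"]
cv2.imwrite("pics/end.png",np.hstack([r(t,355,165),r(s,295,235)]));cv2.imwrite("pics/endtop.png",t)
E
```

```text
(no output)
```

View pics/end.png

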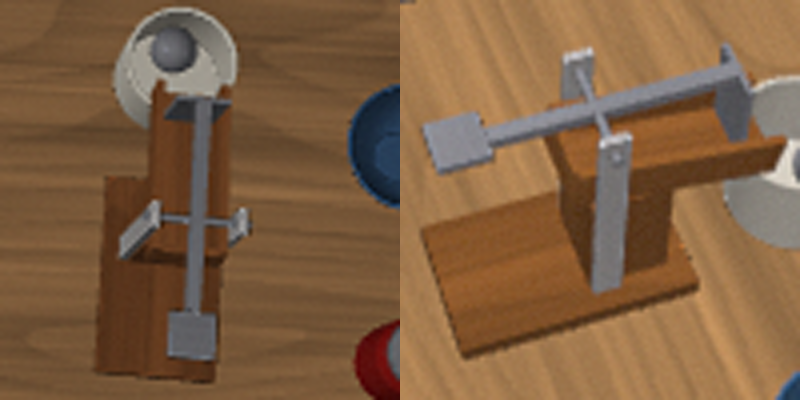

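View pics/endtop.png

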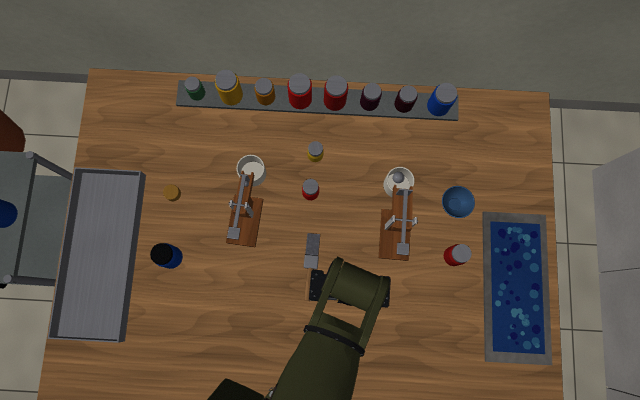

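The ball is in the pot (top (398,177)), the lever is back up with the gate shut, the rest is unchanged, and the arm is clear.

```bash
python3 -c "
from station import ctrl, optics, workorder
print(workorder.hand_in())"
```

```text
the job is handed in; nothing more can be done
None
```

The larger ball is in its pot, that dispenser's gate is shut again, the other dispenser was left alone, and the job was handed in with the robot's clock at about 7.7 s.

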